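# Seat the feed tub lid and hold the clip open on its card

### The job

Press the feed tub's green lid down fully home, then pick up the blue spring clip by its wings, squeezing it wide open before you bring it to the card. Finish holding it like that in the gripper, off the table: gaping around the red edge of the upright card, about half-way up and square to the card, with the jaws reaching about 2 cm past the edge, one on each side, and not touching the card or the tub, so that I can slip a feeding note in. Leave the other things where they are.

Things in the scene. Friction and masses are not known exactly. Their poses are not given: they have to be found in the camera images.
- lid_pad (a point): Centre of the top face of the round yellow press pad (32 mm across, 3 mm high) on the green lid of the white feed tub. The tub is fixed, 112 x 92 mm; the lid is 116 (tub x) x 96 (tub y) mm and level. Axes are the tub's: z up. The pad's top is 71 mm above the table when the lid is fully home, higher by the lid joint's value before that. The lid's upright yellow card stands 62 mm from the pad's centre in the tub's +x direction.
- lid (a joint): Height (m) by which the tub's lid stands proud: 0 is fully home, it starts 6 to 11 mm up. It slides straight down, held by about 6 N of friction, to a hard stop; it stays where it is left.
- card_edge (a point): Middle of the red side edge of the stiff plastic card that stands upright on the lid (moves down with the lid). Card: 3 mm thick (x), 80 mm wide (y), 65 mm tall (z), yellow with a 6 mm red strip along this vertical edge. This frame's axes are the tub's: y points out of the card past the red edge, x is the card's normal, z up. With the lid home this point is 100 mm above the table, the card runs from 68 to 133 mm.
- clip_grip (a point): Centre between the two wings of the blue spring clip, the place to squeeze it, half-way up the clip as it lies (14 mm over its underside). Axes as clip. Across the wings (along y) it is about 33 mm at this place and 41 mm at the wing ends when closed, 19 mm when squeezed right open; wings run from 14 mm behind to 28 mm ahead of this point, along x.
- clip: The blue plastic spring clip (about 64 g), lying on its side on the table. Origin on the hinge pin at its underside; z along the pin (up), x along the clip's mid-line from the pin to the jaws, y across. Clip 28 mm high (z); the jaws reach 51 mm ahead of the pin, the wings 42 mm behind it; jaws and wings are 3 mm thick. The mid-line frame stays centred as both halves swing equally.
- clip_left (a joint): Swing of each half of the clip from the mid-line (rad): 0 closed with the jaws together, 0.25 at the stop, with the wings parallel, 19 mm over the outsides, and the jaw tips about 25 mm apart. Spring: squeezing the wings takes about 4 N to begin and 8 N to reach the stop; it snaps shut when let go.
- tub: The fixed white feed tub, origin under its centre on the table. Its axes are those of lid_pad and card_edge.
- hide: white plastic hide, 100 x 130 x 60 mm; origin at the centre of its underside. Not to be disturbed.
- dish: round glass feeding dish, 90 mm across, 28 mm high; origin at the centre of its underside. Not to be disturbed.
- water_bowl: blue ceramic bowl, 100 mm across, 35 mm high; origin at the centre of its underside. Not to be disturbed.
- tong: steel feeding tong lying flat, 220 x 32 x 8 mm, long side along its x; origin at the centre of its underside. Not to be disturbed.
- jar: clear plastic jar with orange twist cap, 68 mm across, 85 mm high; origin at the centre of its underside. Not to be disturbed.
- supplement: small white bottle with green cap, 44 mm across, 90 mm high; origin at the centre of its underside. Not to be disturbed.
- thermometer: black digital thermometer block, 22 x 70 x 55 mm; origin at the centre of its underside. Not to be disturbed.

How it is judged:
On the way, in this order (a step that is already met when the one before it is completed fails the run):
1. the lid is pressed fully home (value of joint lid below 0.002 m), for 0.2 s.
2. the clip is squeezed open by the fingers, away from the card (value of joint clip_left above 0.15 rad and contact force between the fingers and clip above 2 N and distance between clip and card_edge above 0.07 m), for 0.2 s.
At the end, for the whole second after the job is handed in: Lid within 2 mm of home; clip at rest in the fingers, each half over 0.15 rad open, jaws 9 to 39 mm past the red edge, edge within 9 mm of its mid-line, clip centre within 20 mm of half-way up, within 0.2 rad of the card plane, pin within 0.25 rad of upright, not touching card or tub (value of joint lid below 0.002 m and value of joint clip_left above 0.15 rad and x of card_edge in the frame of clip between 0.012 and 0.042 m and y of card_edge in the frame of clip between -0.009 and 0.009 m and z of card_edge in the frame of clip between -0.006 and 0.034 m and angle between the x axis of clip and the y axis of tub, either way round below 0.2 rad and angle between the z axis of clip and the z axis of tub, either way round below 0.25 rad and y of clip in the frame of card_edge above 0.005 m and height (world z) of clip above 0.06 m and contact force between the fingers and clip above 2 N and contact force between clip and tub below 0.3 N and linear speed of clip below 0.03 m/s); the arm keeps its last pose, push and grip.
It fails at once if a bystander is moved more than 30 mm (distance of any of hide, dish, water_bowl, tong, jar, supplement, thermometer from where it was at the start of the episode above 0.03 m).
It also fails if it takes over 61 s, if anything falls off the work surface, if the arm or the gripper's body presses on something with over 40 N, if the wrist force passes 120 N, or if a joint passes its speed limit or range.

### The arm

A 7-joint arm with a two-finger parallel gripper is mounted at the origin on the work surface. World frame = base frame: x ahead of the robot, y to its left, z up, the work surface at z = 0. Lengths are in m, angles in rad, forces in N, time in s.
With the tool pointing down it reaches from about 0.425 to 0.875 m from the base axis. Payload 9.9 kg.
Tool frame: the origin (TCP) lies midway between the tips of the shut fingers; the grasp point (between the pads) lies ctrl.pinch_z behind it (ctrl.pinch_z is the distance from the TCP to the grasp point, in m); x points along the fingers, y is the direction in which the jaws open and shut, and the axes are right-handed (so a half turn about x gives the same grasp; the last joint's range is limited). The gripper opens to 85 mm and grips with 20 to 120 N. Pads are 22 mm wide; open, the fingers measure 114 mm over their backs; the gripper's body (76 mm by 85 mm) begins 54 mm behind the grasp point. The pads swing forward as they close: fully open they stand 13 mm farther back than shut.
Start: joints at [1.174, 0.576, 0.025, 1.437, -0.015, 1.129, -0.057], TCP at [0.208, -0.642, 0.231] pointing down, gripper open.
Joint ranges: [-2.76, 2.76], [-0.34, 2.15], [-1.52, 1.57], [0.19, 2.46], [-1.09, 4.23], [0.17, 1.99], [-2.82, 2.82]. Speed limits (rad/s): [2.22, 2.22, 3.01, 3.01, 3.14, 3.14, 3.14].

### API

Orientations are given as a unit quaternion [w, x, y, z].
In Python, from plant import ctrl gives the robot as it stands. The module is installed in compiled form; this text tells all that it offers.
- The arm moves only by the tool drive_tool, never from a script. Its argument "plan" is text: rows parted by semicolons, each of 7 numbers parted by spaces: the finger opening in mm, from 0 to 85.4, then the shift along the tool's x, y, z in mm, then the turn, a rotation vector about the tool's x, y, z in degrees. A call has 1 to 10 rows; each row shifts and turns the commanded pose from where the row before left it, along the tool's axes as they then stand; what a row does not reach is not made up. A row lasts 1/8 s, in which the tool goes at most 62.5 mm and 10.7 degrees, less where a joint would pass 70% of its speed; a pose out of reach is approached as far as the arm can. A call with a gripper value outside its range is refused whole. The fingers move at their own pace and stop on an object; "grip_force" is the grip in N (left out, the last holds). Time passes only in rows, so rows that do not move let the fingers close. It gives the time, the measured TCP pose, the force and the opening at its end, in the units of the state.
- ctrl.observe(): the state, without advancing time (a new reading comes with each control period).
- ctrl.snapshot(name): name is "side" or "top"; returns (picture, depth): 400x640x3 uint8, red, green, blue; 400x640 float32, m along the optical axis (not along the pixel's ray), 0 where there is no reading.
- ctrl.get_calibration(name): a dict with "vfov" (degrees; the focal length in pixels is half the picture's height over the tangent of half this angle, whatever the lens; pixels are square), "cx", "cy" (the principal point, pixels), "T" (4x4, takes a point from camera to world coordinates). Camera axes: x right, y down, z forward; pixel columns grow to the right and rows downward; lengths in m; the calibration is good to about 2 mm. A picture is of the moment at which its call begins. get_calibration takes no time and is no camera call.
- ctrl.job_done(): hands the job in, once; it reports no verdict.
The state is a dict: "clock": time; "joint_pos": joint angles; "joint_vel": joint speeds; "effort": joint torques, N m; "ee_pos": TCP position; "tool_rot": TCP orientation; "contact_force": force on the tool from outside, world axes, zero at the start; "torque": the same for the moment, N m; "grip_width": finger opening in m.
Only numpy, scipy, OpenCV 4.12 (cv2) and the standard library are available. Lean on these libraries where they do the work, as an engineer would, in place of code of your own. Each camera call takes 0.05 s, during which the arm holds its last target.

## Working session

There is one attempt and no reset: what is moved stays moved. The work goes in short steps, Python scripts to look and compute and a tool call to move; the robot and the scene stay as the last step left them, time stands still between calls to the robot, and variables do not carry over. Pictures are saved under pics/ and viewed, and the job is handed in when it is done.

Besides the shell and the picture viewer there is one more tool, called after "Emit:" by a JSON object that holds its "api" and its "payload". drive_tool: Moves the arm, as the interface text tells. Its arguments: {"type":"object","properties":{"plan":{"type":"string"},"grip_force":{"type":"number"}},"required":["plan"]}

```bash
mkdir -p pics; ls
python3 - <<'E'
from plant import ctrl
import cv2,numpy as np
print(ctrl.observe(), ctrl.pinch_z)
for n in("top","side"):
    p,d=ctrl.snapshot(n); c=ctrl.get_calibration(n); print(n,c)
    cv2.imwrite(f"pics/{n}0.png",p[:,:,::-1]); np.savez(f"{n}0.npz",p=p,d=d,**c)
E
```

```text
pics
{'clock': 0.0, 'joint_pos': array([ 1.1741925 ,  0.57657196,  0.02483669,  1.43789773, -0.01497017,
        1.12900595, -0.05654258]), 'joint_vel': array([-0.00060682, -0.00059806, -0.0004471 ,  0.00138985,  0.00045133,
       -0.0015039 ,  0.00119933]), 'effort': array([-1.75964393e-03, -7.65772390e+01,  2.25007676e+00, -2.85961783e+01,
        1.53753441e-02,  1.27468046e-02,  2.12099002e-05]), 'ee_pos': array([ 0.20757758, -0.64181567,  0.23041934]), 'tool_rot': array([-0.10956053, -0.69834232, -0.11073187,  0.69860786]), 'contact_force': array([-0.2796943 ,  0.04090047,  0.14892431]), 'torque': array([-0.00285026,  0.03621955,  0.05875212]), 'grip_width': 0.08561282461211756} 0.0187
top {'vfov': 48.99862240598293, 'cx': 322.2532738701096, 'cy': 193.03563382150784, 'T': array([[ 0.02367987, -0.99400428,  0.10674622,  0.48940103],
       [-0.99967541, -0.02454732, -0.00681949,  0.0481854 ],
       [ 0.00939894, -0.10655009, -0.99426291,  1.22289435],
       [ 0.        ,  0.        ,  0.        ,  1.        ]])}
side {'vfov': 51.2319022233831, 'cx': 325.959147071632, 'cy': 210.15403104556685, 'T': array([[-0.99603829, -0.03840701,  0.08020371,  0.49645767],
       [-0.08643326,  0.6301633 , -0.7716369 ,  0.87120595],
       [-0.02090517, -0.77551217, -0.63098641,  0.79958931],
       [ 0.        ,  0.        ,  0.        ,  1.        ]])}
```

View pics/top0.png

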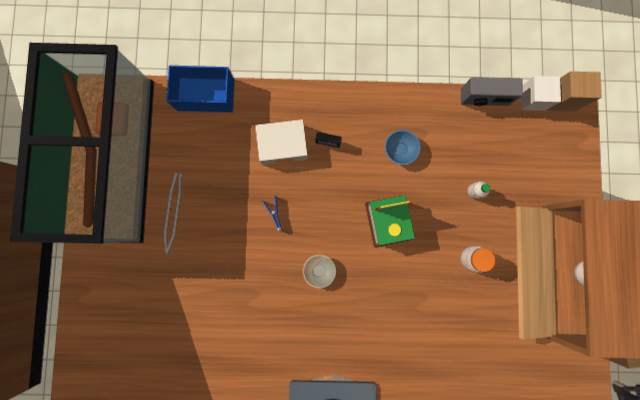

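View pics/side0.png

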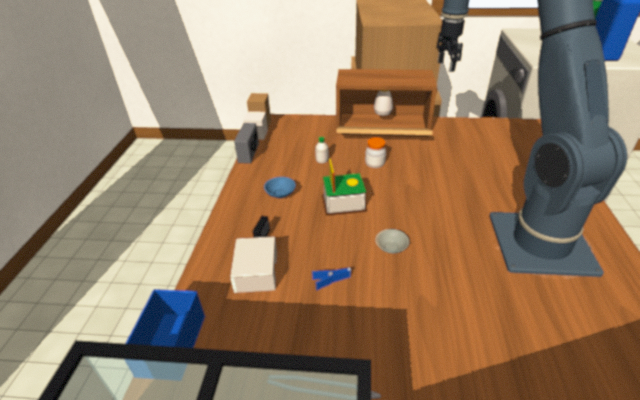

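```bash
cat > h.py <<'E'
import numpy as np,cv2
def load(f):
    z=np.load(f); return {k:z[k] for k in z.files}
def K(c,h=400):
    f=h/2/np.tan(np.radians(float(c['vfov'])/2)); return f,float(c['cx']),float(c['cy'])
def ray(c,u,v):
    f,cx,cy=K(c); T=c['T']; d=T[:3,:3]@np.array([(u-cx)/f,(v-cy)/f,1.]); return T[:3,3],d
def onplane(c,u,v,z):
    o,d=ray(c,u,v); return o+d*(z-o[2])/d[2]
def proj(c,P):
    f,cx,cy=K(c); p=(np.atleast_2d(P)-c['T'][:3,3])@c['T'][:3,:3]; return np.c_[cx+f*p[:,0]/p[:,2],cy+f*p[:,1]/p[:,2]]
def pts(c,mask):
    v,u=np.nonzero(mask&(c['d']>0)); f,cx,cy=K(c); d=c['d'][v,u]
    q=np.c_[(u-cx)/f*d,(v-cy)/f*d,d]; return u,v,q@c['T'][:3,:3].T+c['T'][:3,3]
def snap(ctrl,n,tag):
    p,d=ctrl.snapshot(n); c=ctrl.get_calibration(n); np.savez(f"{n}{tag}.npz",p=p,d=d,**c); c=dict(c); c['p']=p;c['d']=d; return c
def crop(c,u0,v0,w,h,s,fn):
    a=c['p'][v0:v0+h,u0:u0+w,::-1]; cv2.imwrite(fn,cv2.resize(a,None,fx=s,fy=s,interpolation=cv2.INTER_CUBIC))
E
python3 - <<'E'
from h import *
t=load("top0.npz");s=load("side0.npz")
a=[cv2.resize(t['p'][185:255,245:425],None,fx=4,fy=4,interpolation=cv2.INTER_CUBIC),cv2.resize(s['p'][155:225,265:445],None,fx=4,fy=4,interpolation=cv2.INTER_CUBIC)]
cv2.imwrite("pics/z0.png",np.vstack(a)[:,:,::-1])
cv2.imwrite("pics/z1.png",cv2.resize(s['p'][255:300,300:365],None,fx=8,fy=8,interpolation=cv2.INTER_CUBIC)[:,:,::-1])
E
```

```text
(no output)
```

View pics/z0.png

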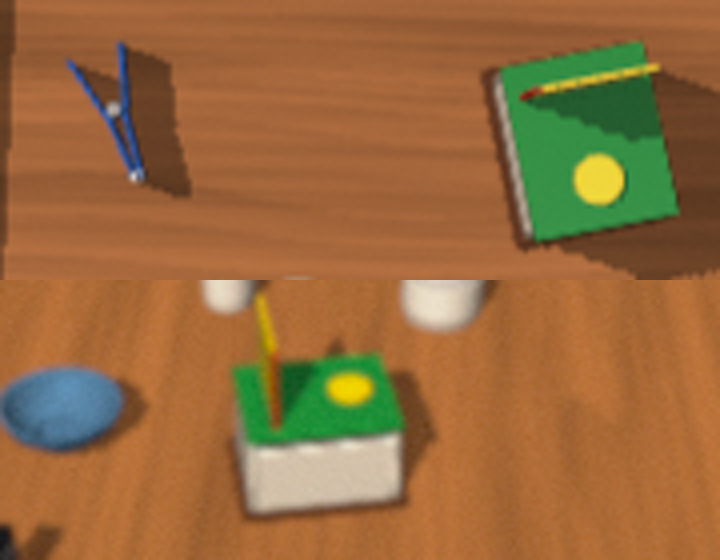

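View pics/z1.png

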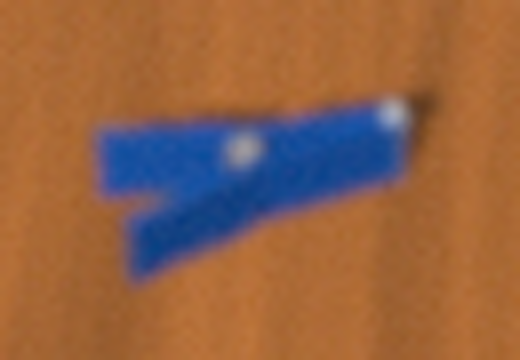

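Run:
```python
from h import *
t=load("top0.npz");s=load("side0.npz")
def mask(c,box,lo,hi):
    m=cv2.inRange(cv2.cvtColor(c['p'],cv2.COLOR_RGB2HSV),lo,hi); k=np.zeros_like(m); u0,v0,u1,v1=box; k[v0:v1,u0:u1]=m[v0:v1,u0:u1]; return k>0
for n,c,bx in(("top",t,(355,190,425,255)),("side",s,(315,150,375,220))):
    g=mask(c,bx,(45,80,40),(75,255,255)); y=mask(c,bx,(22,140,120),(34,255,255)); r=mask(c,bx,(0,180,60),(6,255,255))|mask(c,bx,(172,150,60),(180,255,255))
    print(n,g.sum(),y.sum(),r.sum())
    u,v,P=pts(c,g); print(" green z med",np.median(P[:,2]),np.percentile(P[:,2],[5,25,75,95]))
    nn,lab,st,ce=cv2.connectedComponentsWithStats(y.astype(np.uint8))
    for i in range(1,nn):
        if st[i,4]>8:
            u,v,P=pts(c,lab==i); print(" yellow",ce[i],st[i],np.median(P,0).round(4), onplane(c,*ce[i],.0795).round(4))
    u,v,P=pts(c,r); print(" red px",u.min(),u.max(),v.min(),v.max(),np.median(P,0).round(4),P[:,2].min(),P[:,2].max())
    if n=="top":
        u,v,P=pts(c,g|y)
        hull=cv2.convexHull(np.array([onplane(c,a,b,.0765)[:2]*1000 for a,b in zip(*np.nonzero(g)[::-1])],np.float32))
        print(cv2.minAreaRect(hull))
for n,c,bx in(("top",t,(258,190,290,235)),("side",s,(300,255,365,295))):
    b=mask(c,bx,(100,100,40),(125,255,255)); u,v,P=pts(c,b); print(n,b.sum(),u.min(),u.max(),v.min(),v.max(),np.percentile(P[:,2],[2,50,98]))
    hs=cv2.cvtColor(c['p'],cv2.COLOR_RGB2HSV)
    for vv in range(v.min(),v.max()+1): print(vv,u[v==vv])
```

```text
top 1384 186 3
 green z med 0.07540899990751249 [0.07139658 0.07389134 0.07689049 0.07978191]
 yellow [394.37096774 204.19354839] [380 201  30   7  62] [ 0.5837 -0.1401  0.1377] [ 0.5875 -0.1491  0.0795]
 yellow [394.31451613 229.43548387] [388 224  13  12 124] [ 0.5225 -0.149   0.0783] [ 0.5216 -0.1493  0.0795]
 red px 376 377 208 209 [ 0.5728 -0.098   0.1031] 0.07133257900514156 0.1261420108406872
((546.48974609375, -143.13967895507812), (115.79553985595703, 95.96192932128906), 12.026509284973145)
side 592 131 0
 green z med 0.07481814446519153 [0.07144212 0.07376854 0.07587811 0.07835563]
 yellow [330.64 171.58] [328 160   5  27  50] [ 0.5864 -0.1385  0.1173] [ 0.5899 -0.1981  0.0795]
 yellow [352.         181.85507246] [347 179  11   7  69] [ 0.522  -0.1504  0.0775] [ 0.5221 -0.1471  0.0795]Traceback (most recent call last):
  File "<stdin>", line 13, in <module>
    return umr_minimum(a, axis, None, out, keepdims, initial, where)
ValueError: zero-size array to reduction operation minimum which has no identity
```

```bash
cat >> h.py <<'E'
def mask(c,box,lo,hi):
    m=cv2.inRange(cv2.cvtColor(c['p'],cv2.COLOR_RGB2HSV),lo,hi); k=np.zeros_like(m); u0,v0,u1,v1=box; k[v0:v1,u0:u1]=m[v0:v1,u0:u1]; return k>0
E
python3 - <<'E'
from h import *
t=load("top0.npz");s=load("side0.npz")
np.set_printoptions(linewidth=200,precision=4,suppress=True)
L=np.array([.5465,-.1431]);a=np.radians(12);X=np.array([np.cos(a),np.sin(a)]);Y=np.array([-X[1],X[0]])
for u,v in((375.5,209.5),(409.5,201.5)):
    q=onplane(t,u,v,.140)[:2]-L; print("card top end tub xy",q@X,q@Y)
hs=cv2.cvtColor(s['p'],cv2.COLOR_RGB2HSV)
for v in range(158,196,2): print(v,[tuple(int(i) for i in x) for x in hs[v,328:340]])
q=L+.0366*X
for yy in(.036,.04,.044):
  for z in(.076,.14): print(yy,z,proj(s,np.r_[q+yy*Y,z]),proj(t,np.r_[q+yy*Y,z]))
for n,c,bx in(("top",t,(258,190,290,235)),("side",s,(300,255,365,295))):
    b=mask(c,bx,(100,100,40),(125,255,255)); u,v,P=pts(c,b); print(n,b.sum(),u.min(),u.max(),v.min(),v.max(),np.percentile(P[:,2],[2,50,98]))
    for vv in range(v.min(),v.max()+1): print(vv,u[v==vv])
E
```

```text
card top end tub xy 0.03161991715395035 0.045581335341471935
card top end tub xy 0.03556885194542148 -0.041362421378889694
158 [(16, 115, 124), (19, 180, 150), (18, 200, 163), (15, 178, 169), (13, 177, 169), (13, 176, 172), (14, 179, 177), (13, 174, 176), (13, 175, 176), (13, 176, 177), (13, 171, 173), (13, 169, 177)]
160 [(19, 168, 146), (22, 218, 186), (22, 217, 206), (18, 198, 187), (14, 174, 171), (13, 176, 172), (13, 177, 174), (13, 175, 178), (13, 174, 176), (13, 178, 175), (13, 173, 177), (13, 171, 176)]
162 [(16, 186, 162), (21, 212, 182), (22, 226, 200), (21, 214, 194), (16, 183, 178), (14, 184, 169), (13, 177, 171), (13, 176, 177), (13, 174, 173), (13, 181, 173), (13, 178, 173), (13, 172, 178)]
164 [(15, 181, 165), (20, 195, 171), (23, 229, 195), (23, 236, 204), (19, 202, 188), (14, 172, 176), (13, 175, 172), (13, 176, 171), (13, 176, 172), (13, 179, 174), (14, 173, 178), (13, 174, 180)]
166 [(15, 178, 166), (19, 194, 160), (23, 221, 178), (23, 238, 201), (21, 217, 197), (16, 188, 179), (13, 169, 172), (13, 183, 169), (13, 177, 173), (13, 169, 177), (14, 184, 173), (13, 172
[... 4701 characters left out ...]
4 335 336 337 338 339 340 341 342 343 344 345 346]
278 [313 314 315 316 317 318 319 320 321 322 323 324 325 326 327 328 329 330 331 332 333 334 335 336 337 338 339 340 341 342 343]
279 [320 321 322 323 324 325 326 327 328 329 330 331 332 333 334 335 336 337 338 339 340]
280 [320 321 322 323 324 325 326 327 328 329 330 331 332 333 334 335 336 337]
281 [319 320 321 322 323 324 325 326 327 328 329 330 331 332 333]
282 [317 318 319 320 321 322 323 324 325 326 327 328 329 330 331]
283 [317 318 319 320 321 322 323 324 325 326 327 328 329]
284 [317 318 319 320 321 322 323 324 325 326 327]
285 [317 318 319 320 321 322 323 324 325]
286 [317 318 319 320 321 322]
287 [317 318 319 320]
288 [317 318 319]
```

```bash
cat >> h.py <<'E'
from scipy.spatial.transform import Rotation as Rn
def Rq(q): return Rn.from_quat(np.roll(q,-1))
def step(o,pt,Rt):
    """shift in tool axes mm, rotvec deg"""
    R=Rq(o['tool_rot']); return R.inv().apply(np.array(pt)-o['ee_pos'])*1000,(R.inv()*Rt).as_rotvec(degrees=True)
E
python3 - <<'E'
from h import *
from plant import ctrl
np.set_printoptions(precision=4,suppress=True)
t=load("top0.npz");s=load("side0.npz")
A=onplane(t,262,200.7,.028);B=onplane(t,275,195.5,.028);T=onplane(t,278.5,228.8,.028);M=(A+B)/2;x=(T-M);print(A,B,T,np.linalg.norm(x),np.linalg.norm(A-B));x/=np.linalg.norm(x)
p=onplane(t,273.2,212,.028);print("pin",p,M+.042*x,"ang",np.degrees(np.arctan2(x[1],x[0])),"grip",p-.028*x)
print("side pin", onplane(s,300+243/8-.5,255+150/8-.5,.028), "tips",onplane(s,300+393/8,255+112/8,.028),onplane(s,312.5,271.5,.028),onplane(s,316.5,282,.028))
o=ctrl.observe();print(Rq(o['tool_rot']).as_matrix())
# pad target: keep R
print(step(o,[.5218,-.149,.10],Rq(o['tool_rot'])))
E
```

```text
[0.5926 0.2039 0.028 ] [0.6077 0.169  0.028 ] [0.5172 0.1563 0.028 ] 0.08823216704725789 0.03807567265995775
pin [0.5625 0.1723 0.028 ] [0.5607 0.1721 0.028 ] ang -160.02584755094932 grip [0.5888 0.1819 0.028 ]
side pin [0.5635 0.1732 0.028 ] tips [0.5167 0.1558 0.028 ] [0.6071 0.1703 0.028 ] [0.5936 0.2036 0.028 ]
[[-0.0005  0.3078 -0.9515]
 [ 0.0014 -0.9515 -0.3078]
 [-1.     -0.0015  0.0001]]
(array([ 131.0502, -372.0439, -450.6428]), array([0., 0., 0.]))
```

Emit:
{"api": "drive_tool", "payload": {"plan": "0 3 -37.2 -45 0 0 0;0 3 -37.2 -45 0 0 0;0 3 -37.2 -45 0 0 0;0 3 -37.2 -45 0 0 0;0 3 -37.2 -45 0 0 0;0 3 -37.2 -45 0 0 0;0 3 -37.2 -45 0 0 0;0 3 -37.2 -45 0 0 0;0 3 -37.2 -45 0 0 0;0 3 -37.2 -45 0 0 0", "grip_force": 30}}

```text
clock: 1.35
ee_pos: [0.5221, -0.1482, 0.2011]
tool_rot: [-0.11, -0.698, -0.11, 0.699]
contact_force: [0.5, -0.7, -0.3]
grip_width: -0.0
```

```bash
cat >> h.py <<'E'
def rep(o,pt,yaw=None):
    np.set_printoptions(precision=2,suppress=True)
    print("t",o['clock'],"ee",(o['ee_pos']*1000).round(1),"F",o['contact_force'],"w",o['grip_width']*1000); R=Rq(o['tool_rot'])
    if yaw is None: Rt=R
    else:
        y=np.radians(yaw); Y=np.array([np.cos(y),np.sin(y),0]);X=np.array([0,0,-1.]); Rt=Rn.from_matrix(np.c_[X,Y,np.cross(X,Y)])
    a,b=step(o,pt,Rt); print("shift",a,"rot",b)
E
python3 - <<'E'
from h import *
from plant import ctrl
rep(ctrl.observe(),[.5218,-.149,.09],-70)
E
```

```text
t 1.35 ee [ 522.1 -148.2  201.1] F [ 0.51 -0.7  -0.29] w -0.009100712032902858
shift [111.08   0.72   0.49] rot [-2.09  0.01  0.  ]
```

Emit:
{"api": "drive_tool", "payload": {"plan": "0 40 0 0 0 0 0;0 40 0.5 0.5 0 0 0;0 25 0 0 0 0 0;0 10 0 0 0 0 0;0 0 0 0 0 0 0;0 3 0 0 0 0 0;0 3 0 0 0 0 0;0 0 0 0 0 0 0"}}

```text
clock: 2.35
ee_pos: [0.5212, -0.1505, 0.0805]
tool_rot: [0.11, 0.699, 0.11, -0.698]
contact_force: [0.6, 0.4, 0.2]
grip_width: -0.0001
```

Emit:
{"api": "drive_tool", "payload": {"plan": "0 3 0 0 0 0 0;0 3 0 0 0 0 0;0 0 0 0 0 0 0"}}

```text
clock: 2.72
ee_pos: [0.5213, -0.1505, 0.0743]
tool_rot: [0.11, 0.699, 0.11, -0.698]
contact_force: [0.6, -0.4, 0.4]
grip_width: -0.0002
```

Emit:
{"api": "drive_tool", "payload": {"plan": "0 2 0 0 0 0 0;0 0 0 0 0 0 0"}}

```text
clock: 2.98
ee_pos: [0.5213, -0.1505, 0.0723]
tool_rot: [0.11, 0.699, 0.11, -0.698]
contact_force: [0.4, -0.7, 2.1]
grip_width: -0.0001
```

Run:
```python
from h import *
from plant import ctrl
s=snap(ctrl,"side","1"); print(ctrl.observe()['contact_force'])
crop(s,265,100,180,130,4,"pics/s1.png")
```

```text
[ 0.07076379 -0.57493963  0.92879185]
```

View pics/s1.png

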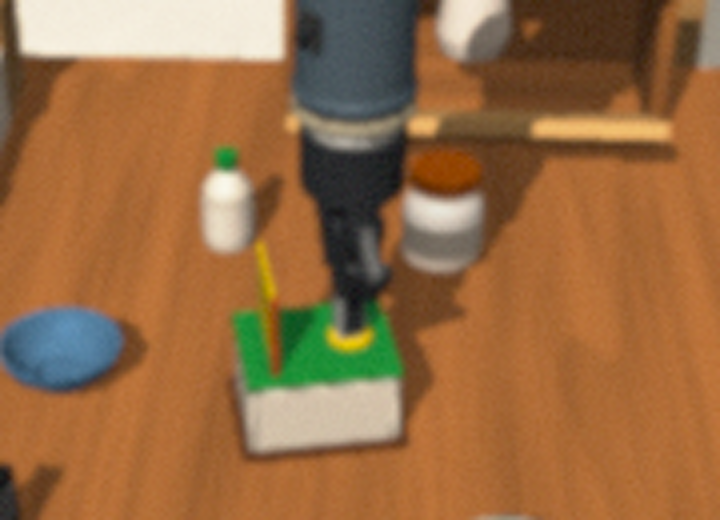

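Emit:
{"api": "drive_tool", "payload": {"plan": "0 2 0 0 0 0 0;0 0 0 0 0 0 0"}}

```text
clock: 3.28
ee_pos: [0.5213, -0.1505, 0.071]
tool_rot: [0.11, 0.699, 0.11, -0.698]
contact_force: [-2.3, 0.4, 13.6]
grip_width: -0.0003
```

Emit:
{"api": "drive_tool", "payload": {"plan": "0 2 0 0 0 0 0;0 0 0 0 0 0 0"}}

```text
clock: 3.52
ee_pos: [0.5213, -0.1506, 0.0707]
tool_rot: [0.11, 0.699, 0.11, -0.698]
contact_force: [-8.7, 2.2, 37.3]
grip_width: 0.0001
```

Emit:
{"api": "drive_tool", "payload": {"plan": "0 0 0 0 0 0 0;0 0 0 0 0 0 0;0 -10 0 0 0 0 0;0 -40 0 0 0 0 0;60 -50 0 0 0 0 0;60 -30 0 0 0 0 0"}}

```text
clock: 4.28
ee_pos: [0.5214, -0.1505, 0.2003]
tool_rot: [0.11, 0.699, 0.11, -0.698]
contact_force: [-0.3, 0.4, -0.3]
grip_width: 0.0358
```

Run:
```python
from h import *
from plant import ctrl
s=snap(ctrl,"side","2")
bx=(315,150,375,220)
g=mask(s,bx,(45,80,40),(75,255,255)); u,v,P=pts(s,g); print("green z",np.median(P[:,2])); y=mask(s,bx,(22,140,120),(34,255,255))
nn,lab,st,ce=cv2.connectedComponentsWithStats(y.astype(np.uint8))
for i in range(1,nn):
    if st[i,4]>20: print(ce[i],np.median(pts(s,lab==i)[2],0))
rep(ctrl.observe(),[.5893,.1824,.15],-70)
```

```text
green z 0.06803891524244232
[330.5        172.60869565] [ 0.58683591 -0.14268828  0.11288106]
[352.02739726 183.64383562] [ 0.52197134 -0.14993247  0.07043038]
t 4.325 ee [ 522.8 -150.9  203.4] F [ 2.05 -0.17  3.6 ] w 42.89207763005699
shift [  53.42 -296.81 -165.51] rot [-2.09 -0.29 -0.17]
```

Emit:
{"api": "drive_tool", "payload": {"plan": "60 0 -49.5 -27.6 -2 0 0;60 0 -49.5 -27.6 0 0 0;60 0 -49.5 -27.6 0 0 0;60 0 -49.5 -27.6 0 0 0;60 5 -49.5 -27.6 0 0 0;60 20 -49.5 -27.6 0 0 0;60 20 0 0 0 0 0;60 20 0 0 0 0 0;60 20 0 0 0 0 0;60 0 0 0 0 0 0"}}

```text
clock: 5.58
ee_pos: [0.5762, 0.1844, 0.1115]
tool_rot: [-0.123, -0.695, -0.122, 0.698]
contact_force: [0.8, -0.4, 0.8]
grip_width: 0.06
```

Run:
```python
from h import *
from plant import ctrl
s=snap(ctrl,"side","3");crop(s,260,180,130,120,5,"pics/s3.png")
t=snap(ctrl,"top","3");crop(t,220,160,110,100,5,"pics/t3.png")
rep(ctrl.observe(),[.5893,.1824,.06],-70)
```

```text
t 5.675 ee [577.5 184.9 113.4] F [0.13 0.14 0.41] w 60.06979948423752
shift [ 53.42   6.32 -10.24] rot [-0.08  0.02  0.  ]
```

View pics/s3.png

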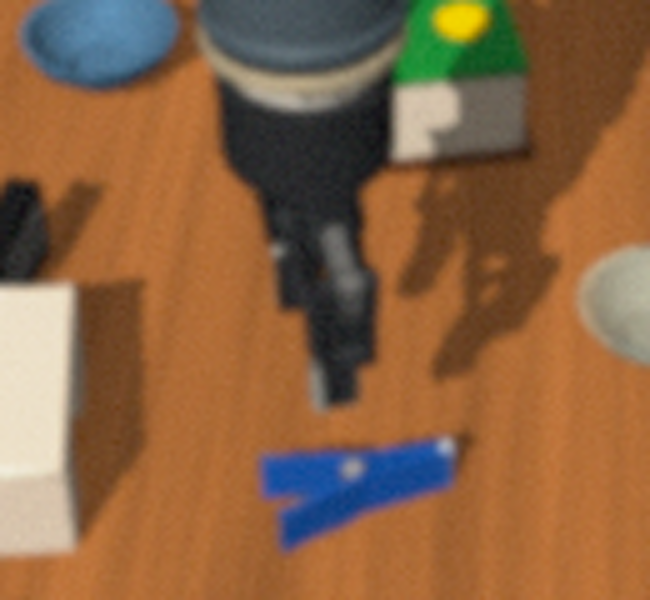

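View pics/t3.png

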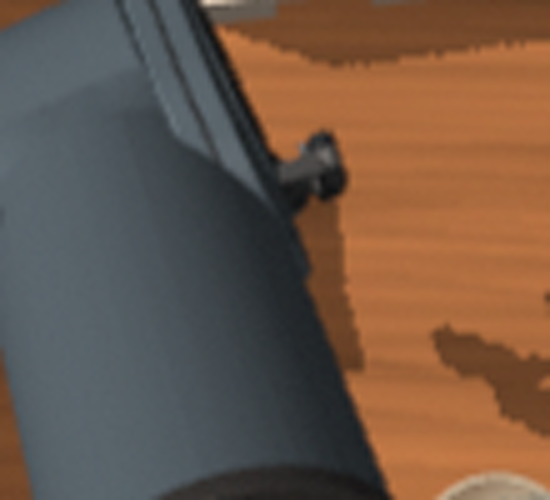

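Emit:
{"api": "drive_tool", "payload": {"plan": "60 20 6 -10 0 0 0;60 20 0 0 0 0 0;60 20 0 0 0 0 0;60 20 0 0 0 0 0;60 10 0 0 0 0 0;60 0 0 0 0 0 0"}}

```text
clock: 6.42
ee_pos: [0.5889, 0.1823, 0.0226]
tool_rot: [-0.122, -0.696, -0.122, 0.697]
contact_force: [-0.2, 0.2, 0.3]
grip_width: 0.0598
```

Run:
```python
from h import *
from plant import ctrl
s=snap(ctrl,"side","4");crop(s,260,200,130,110,5,"pics/s4.png")
rep(ctrl.observe(),[.5893,.1824,.004],-70)
```

```text
t 6.475 ee [589.3 182.6  23.3] F [ 0.01 -0.12  0.84] w 60.15830109788052
shift [19.34  0.15  0.04] rot [-0.09 -0.01 -0.  ]
```

View pics/s4.png

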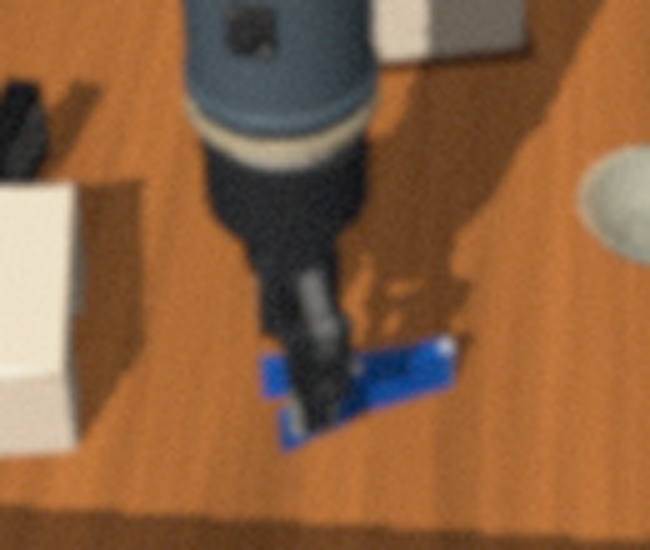

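Emit:
{"api": "drive_tool", "payload": {"plan": "60 10 0 0 0 0 0;60 8 0 0 0 0 0;50 0 0 0 0 0 0;42 0 0 0 0 0 0;34 0 0 0 0 0 0;28 0 0 0 0 0 0;22 0 0 0 0 0 0;15 0 0 0 0 0 0;12 0 0 0 0 0 0;12 0 0 0 0 0 0", "grip_force": 30}}

```text
clock: 7.72
ee_pos: [0.5899, 0.1829, 0.0064]
tool_rot: [0.122, 0.697, 0.122, -0.696]
contact_force: [0.3, 0.7, 7.8]
grip_width: 0.0173
```

Run:
```python
from h import *
from plant import ctrl
s=snap(ctrl,"side","5");crop(s,260,200,130,110,5,"pics/s5.png")
rep(ctrl.observe(),[.5893,.1824,.004],-70)
```

```text
t 7.775 ee [589.9 182.9   6.3] F [-0.19  0.57  6.6 ] w 16.62922654971079
shift [2.34 0.28 0.71] rot [-0.08 -0.12 -0.  ]
```

View pics/s5.png

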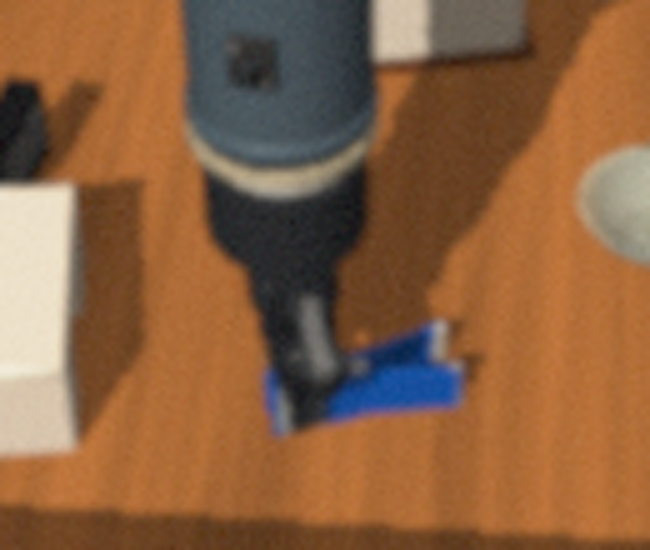

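Emit:
{"api": "drive_tool", "payload": {"plan": "12 -10 0 0 0 0 0;12 -30 0 0 0 0 0;12 -40 0 0 0 0 0;12 -40 0 0 0 0 0;12 -40 0 0 -6 0 0;12 -20 0 0 -10 0 0;12 0 0 0 -10 0 0;12 0 0 0 -10 0 0;12 0 0 0 -10 0 0;12 0 0 0 -10 0 0"}}

```text
clock: 9.02
ee_pos: [0.5887, 0.1824, 0.1857]
tool_rot: [-0.437, -0.556, -0.436, 0.556]
contact_force: [-0.6, -0.1, -0.5]
grip_width: 0.0167
```

Emit:
{"api": "drive_tool", "payload": {"plan": "12 0 0 0 -10 0 0;12 0 0 0 -10 0 0;12 0 0 0 -6 0 0;12 0 0 0 0 0 0"}}

```text
clock: 9.52
ee_pos: [0.5888, 0.1822, 0.1856]
tool_rot: [0.549, 0.446, 0.549, -0.446]
contact_force: [-0.2, -0.2, -1.5]
grip_width: 0.0171
```

Run:
```python
from h import *
from plant import ctrl
s=snap(ctrl,"side","6");crop(s,220,80,160,140,5,"pics/s6.png")
t=snap(ctrl,"top","6");crop(t,220,160,120,100,6,"pics/t6.png")
o=ctrl.observe();rep(o,[.5893,.1824,.18],12);print(o['joint_pos'])
```

```text
t 9.625 ee [588.9 182.4 185.5] F [-0.6  -0.32  0.16] w 16.555164514796026
shift [5.51 0.4  0.09] rot [-0.23  0.01  0.  ]
[-0.06  0.56 -0.51  1.65  0.31  1.01 -0.47]
```

View pics/s6.png

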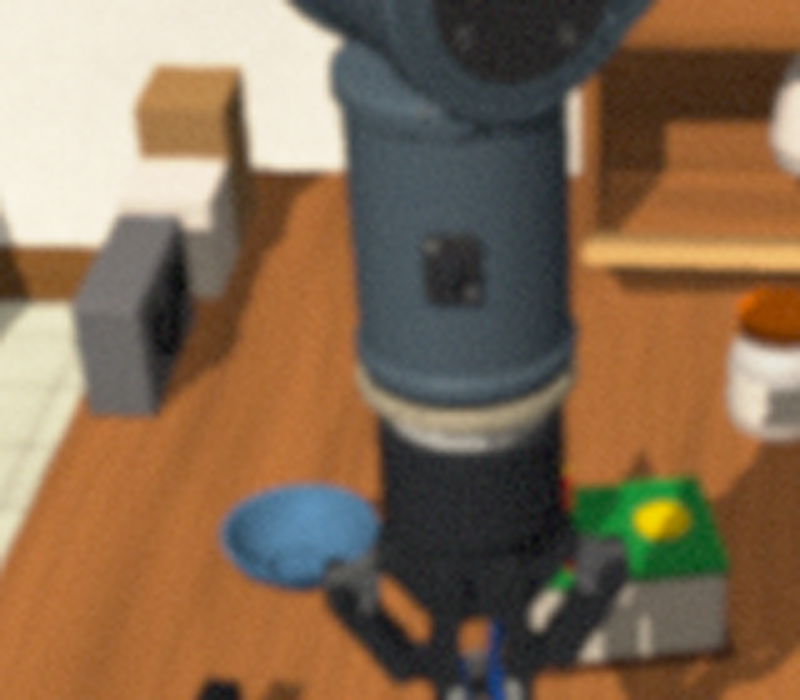

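View pics/t6.png

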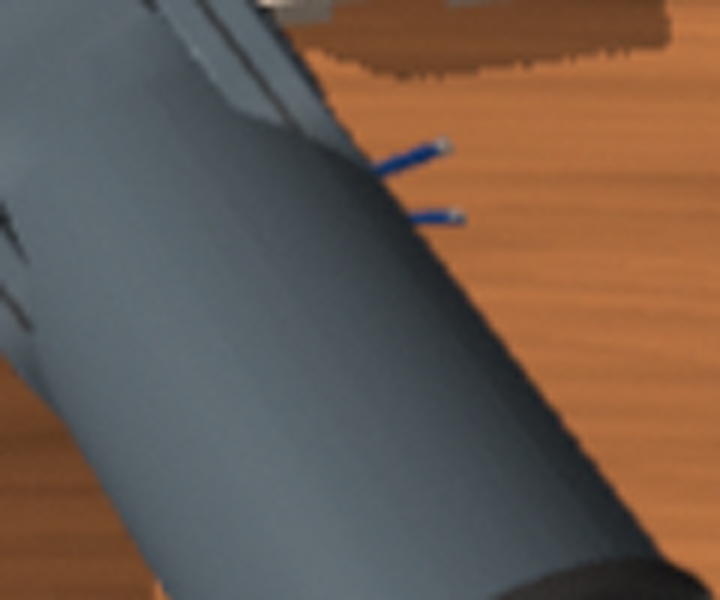

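Run:
```python
from h import *
t=load("top6.npz"); hs=cv2.cvtColor(t['p'],cv2.COLOR_RGB2HSV)
A=onplane(t,220+446/6-.5,160+146/6-.5,.207);B=onplane(t,220+463/6-.5,160+217/6-.5,.207);M=(A+B)/2
print(A,B,np.linalg.norm(A-B))
d=(A-B)[:2];print("perp yaw",np.degrees(np.arctan2(d[1],d[0])),"(tool y 12)")
e=np.array([.5889,.1824]);y=np.radians(-78);X=np.array([np.cos(y),np.sin(y)]);Y=np.array([-X[1],X[0]])
q=M[:2]-e;print("tip mid along clip x, y:",q@X,q@Y)
```

```text
[0.61840949 0.1079851  0.207     ] [0.59084932 0.10055433 0.207     ] 0.028544345177596644
perp yaw 15.089272863405988 (tool y 12)
tip mid along clip x, y: 0.0796932796065339 -0.0008585218424280289
```

Run:
```python
from h import *
t=load("top6.npz");s=load("side2.npz")
cv2.imwrite("pics/e.png",np.hstack([cv2.resize(c['p'][v:v+60,u:u+60],(480,480)[:2] if 0 else (400,400),interpolation=cv2.INTER_CUBIC) for c,u,v in((t,360,193),(s,315,150))])[:,:,::-1])
g=mask(t,(355,190,425,255),(45,80,40),(75,255,255))|mask(t,(355,190,425,255),(22,140,120),(34,255,255))
vs,us=np.nonzero(mask(t,(355,190,425,255),(45,80,40),(75,255,255)))
hull=cv2.convexHull(np.array([onplane(t,a,b,.068)[:2]*1000 for a,b in zip(us,vs)],np.float32)); r=cv2.minAreaRect(hull);print(r)
np.set_printoptions(precision=2,suppress=True)
L=np.array([.5465,-.1431]);a=np.radians(12);X=np.array([np.cos(a),np.sin(a)]);Y=np.array([-X[1],X[0]])
for z in(.068,.1,.133): 
    P=np.r_[L+.036*X+.04*Y,z]; print(z,P*1000,proj(t,P),proj(s,P))
```

```text
((546.5498657226562, -142.95111083984375), (115.61997985839844, 96.38101196289062), 12.48542308807373)
0.068 [573.4  -96.49  68.  ] [[373.7  209.37]] [[333.62 194.56]]
0.1 [573.4  -96.49 100.  ] [[375.27 208.51]] [[333.51 185.63]]
0.133 [573.4  -96.49 133.  ] [[376.98 207.56]] [[333.4 176.1]]
```

View pics/e.png

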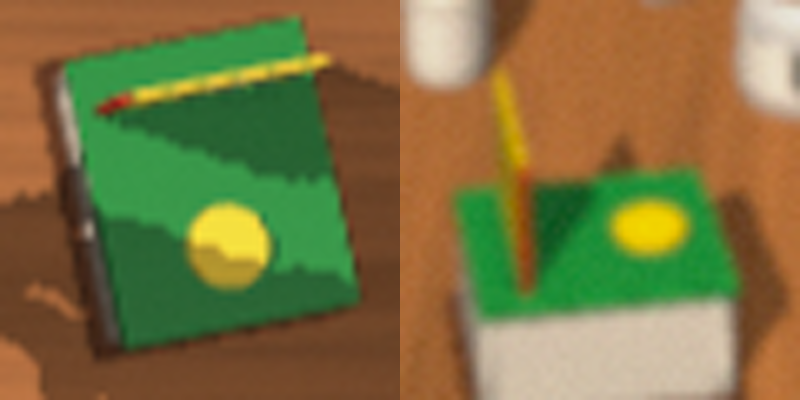

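Run:
```python
from h import *
from plant import ctrl
o=ctrl.observe();rep(o,[.549,.018,.0923],12.2)
```

```text
t 9.625 ee [588.9 182.4 185.5] F [-0.6  -0.32  0.16] w 16.555164514796026
shift [ 93.24 -72.58 152.8 ] rot [-0.43  0.01  0.  ]
```

Emit:
{"api": "drive_tool", "payload": {"plan": "12 20 -15 31 0 0 0;12 20 -15 31 0 0 0;12 20 -15 31 0 0 0;12 20 -15 31 0 0 0;12 13.2 -12.5 28.8 0 0 0;12 0 0 0 0 0 0;12 0 0 0 0 0 0"}}

```text
clock: 10.5
ee_pos: [0.55, 0.0189, 0.0925]
tool_rot: [0.549, 0.446, 0.549, -0.445]
contact_force: [0.3, 1.0, -0.6]
grip_width: 0.0169
```

Run:
```python
from h import *
from plant import ctrl
s=snap(ctrl,"side","7");crop(s,265,120,130,110,6,"pics/s7.png")
t=snap(ctrl,"top","7");crop(t,300,160,120,90,6,"pics/t7.png")
o=ctrl.observe();rep(o,[.5614,-.0403,.0923],12.2)
```

```text
t 10.6 ee [550.2  19.5  92.7] F [-0.71  0.14  0.22] w 17.094098260976047
shift [ 0.33 -1.4  60.81] rot [-0.24 -0.03 -0.08]
```

View pics/s7.png

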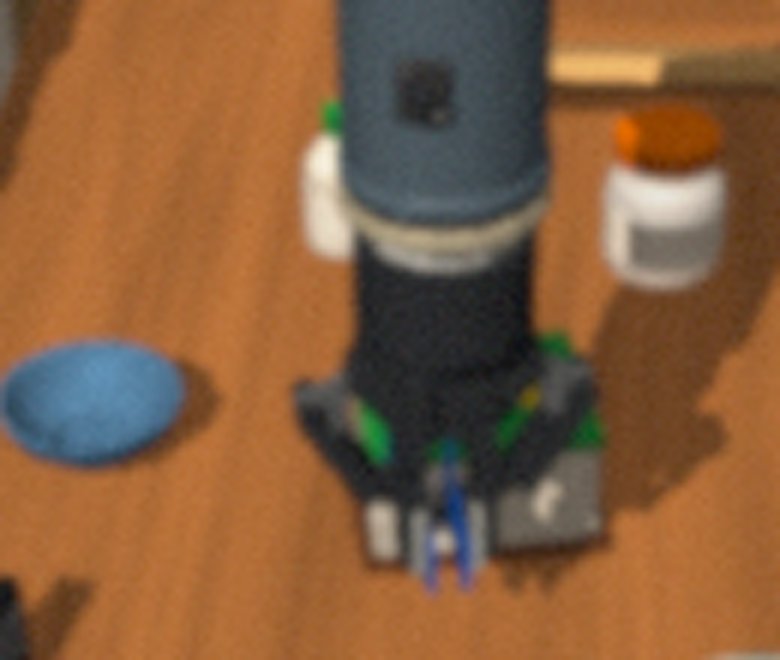

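View pics/t7.png

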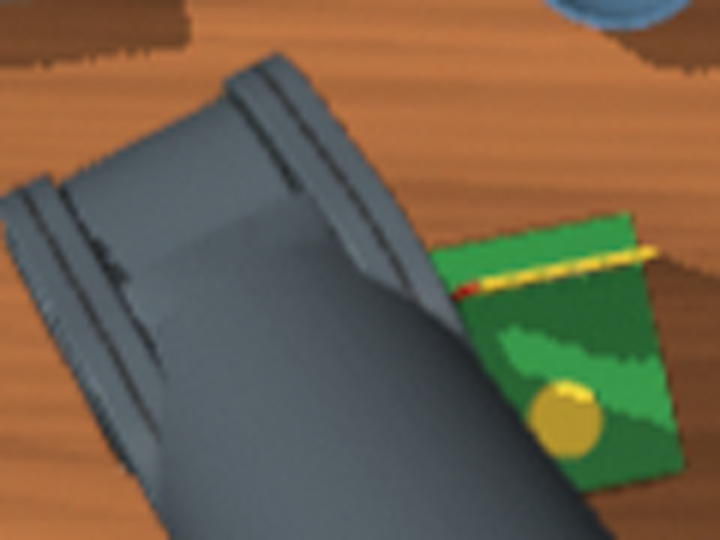

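Emit:
{"api": "drive_tool", "payload": {"plan": "12 0 -0.7 10 0 0 0;12 0 -0.7 10 0 0 0;12 0 0 10 0 0 0;12 0 0 6 0 0 0;12 0 0 0 0 0 0"}}

```text
clock: 11.22
ee_pos: [0.5557, -0.0181, 0.092]
tool_rot: [0.549, 0.446, 0.549, -0.446]
contact_force: [-0.4, -0.1, 0.0]
grip_width: 0.0168
```

Run:
```python
from h import *
from plant import ctrl
t=snap(ctrl,"top","8");crop(t,330,180,90,70,8,"pics/t8.png")
s=snap(ctrl,"side","8");crop(s,300,140,80,75,8,"pics/s8.png")
o=ctrl.observe();rep(o,[.5614,-.0403,.0923],12.2)
```

```text
t 11.325 ee [555.6 -17.1  92.1] F [-0.24 -1.17 -1.08] w 16.965839251912527
shift [-0.23  0.85 23.85] rot [-0.28 -0.02 -0.  ]
```

View pics/t8.png

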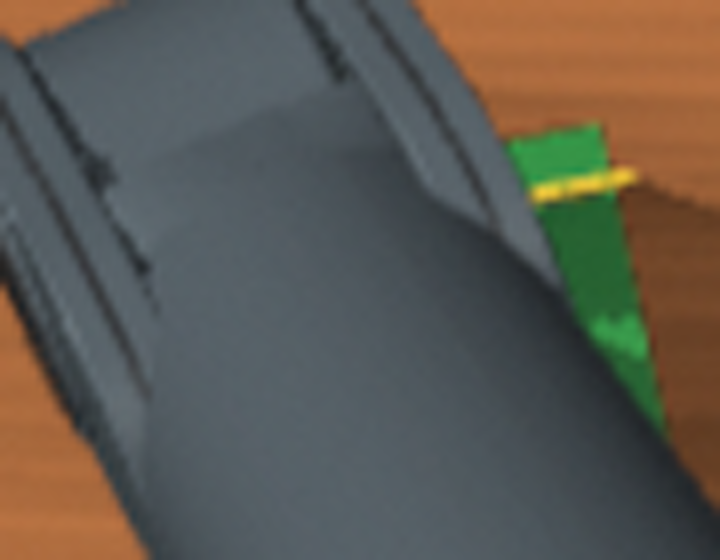

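View pics/s8.png

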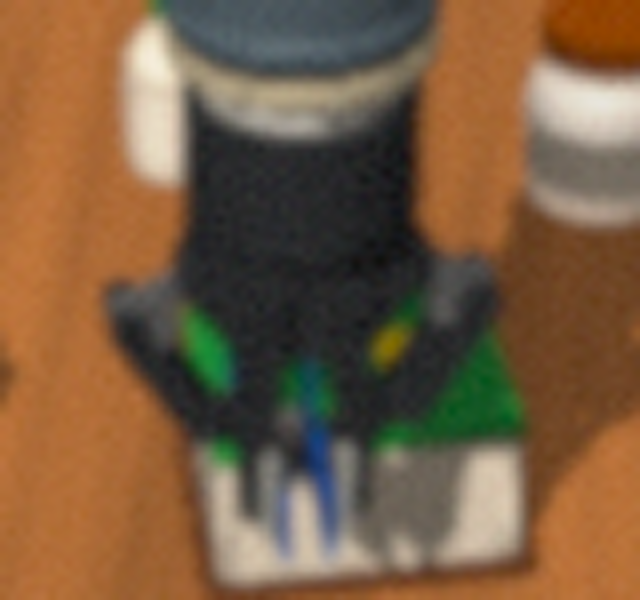

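Emit:
{"api": "drive_tool", "payload": {"plan": "12 0 0.8 8 0 0 0;12 0 0 8 0 0 0;12 0 0 7 0 0 0;12 0 0 0 0 0 0;12 0 0 0 0 0 0"}}

```text
clock: 11.95
ee_pos: [0.5612, -0.0396, 0.0921]
tool_rot: [0.549, 0.445, 0.549, -0.445]
contact_force: [-0.0, -0.2, -1.0]
grip_width: 0.0168
```

Run:
```python
from h import *
from plant import ctrl
s=snap(ctrl,"side","9");crop(s,300,140,80,75,8,"pics/s9.png")
o=ctrl.observe();rep(o,[.5614,-.0403,.0923],12.2)
np.set_printoptions(precision=4)
g=mask(s,(315,150,375,220),(45,80,40),(75,255,255)); print("green z",np.median(pts(s,g)[2][:,2]))
b=mask(s,(325,180,350,215),(100,120,40),(125,255,255)); u,v,P=pts(s,b)
X=np.array([.2096,-.9778]);Y=np.array([.9778,.2096])
for a in sorted(set(v)): 
    k=v==a; print(a,u[k], np.c_[P[k][:,2]*1000,(P[k][:,:2]-o['ee_pos'][:2])@X*1000,(P[k][:,:2]-o['ee_pos'][:2])@Y*1000].round(0).tolist())
```

```text
t 12.0 ee [561.2 -39.4  92.1] F [ 0.28  1.01 -0.01] w 17.01481301814231
shift [-0.19  0.06  0.9 ] rot [-0.27 -0.02 -0.  ]
green z 0.06830790869451753
186 [337] [[96.0, 60.0, -10.0]]
187 [337] [[92.0, 61.0, -10.0]]
188 [337 338] [[115.0, 25.0, -5.0], [126.0, 10.0, -6.0]]
189 [337 338] [[114.0, 22.0, -5.0], [121.0, 11.0, -6.0]]
190 [337 338] [[113.0, 18.0, -4.0], [120.0, 9.0, -6.0]]
191 [336 337 338] [[99.0, 33.0, -4.0], [112.0, 15.0, -4.0], [117.0, 8.0, -6.0]]
192 [337 338] [[109.0, 14.0, -4.0], [114.0, 8.0, -6.0]]
193 [337 338 339] [[103.0, 19.0, -4.0], [113.0, 5.0, -5.0], [123.0, -9.0, -6.0]]
194 [337 338 339] [[104.0, 12.0, -3.0], [114.0, -1.0, -4.0], [118.0, -8.0, -6.0]]
195 [337 338 339] [[98.0, 15.0, -4.0], [112.0, -4.0, -4.0], [115.0, -7.0, -6.0]]
196 [337 338 339] [[96.0, 14.0, -4.0], [109.0, -4.0, -4.0], [115.0, -13.0, -5.0]]
197 [338 339] [[106.0, -5.0, -4.0], [114.0, -15.0, -5.0]]
198 [339] [[108.0, -12.0, -5.0]]
199 [339] [[103.0, -10.0, -6.0]]
```

View pics/s9.png

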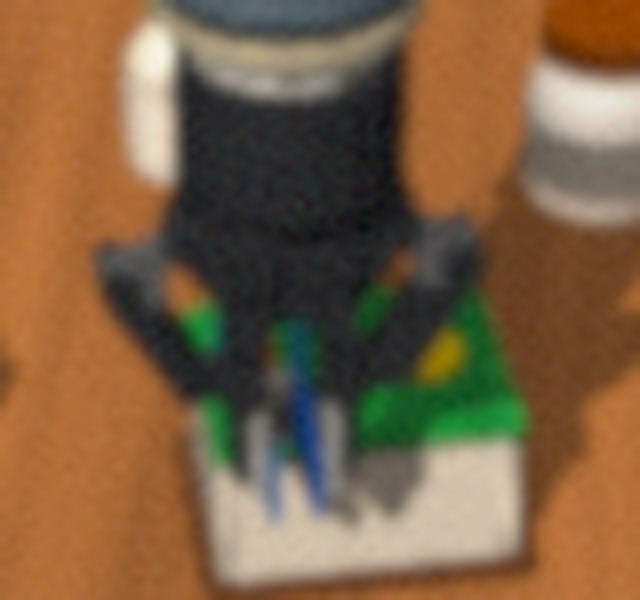

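Run:
```python
from plant import ctrl
o=ctrl.observe();print(o['ee_pos'],o['contact_force'],o['joint_vel'].round(3)); ctrl.job_done()
```

```text
[ 0.5611562  -0.03942931  0.09211124] [ 0.27809253  1.00519714 -0.01323008] [-0.003 -0.001 -0.     0.    -0.     0.002  0.002]
the job is handed in; nothing more can be done
```

I pressed the lid home, squeezed the clip open by its wings, turned it while still well away from the card, and slid it around the red edge. The job was handed in at about 12 s with the clip held there; `job_done()` gives no verdict.

**Lid:** The fingertip stopped against the pad at 70.7 mm with about 37 N. The side view shows the lid's top about 7 mm lower than before, at 68 mm, and it was still there at the last look.

**Clip:** The gripper reads 17 mm between the fingers against the stated 19 mm across the fully opened wings. I take that as squeezed to the stop. In the air, the jaw tips were about 28 mm apart over the outsides and 79.7 mm ahead of the tool point, where 79 mm was expected.

**Final placing (worked out from camera measurements, good to a few mm):**
- The card edge lies about 31 mm ahead of the pin, so the jaws reach about 20 mm past it.
- The edge is within about 1–2 mm of the clip's mid-line, and the clip's centre is within about 1 mm of half-way up. The gripper is square to the card to about 0.3°.
- The wrist force was about 1 N, at the level of the noise, so there is no sign of the clip touching the card or tub.

**What I could not confirm:**
- The arm hid the jaws from the top camera at the end, and one jaw was behind a finger in the side view. Centring therefore rests on the other jaw and the measured offsets.
- The two camera views put the card edge about 3 mm apart along the card; I used a value between them.
- The jaw tips' line measured 3° off the expected yaw, within pixel error.
- On the way down to the pad, little force showed until the lid was nearly home, despite its 6 N friction. The stop and the pictures do show it home.

I did not measure the bystanders again, but no move came close to them.

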